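# Pop and open the beetle case

### The job

Press down the yellow release tab so that the lid of that specimen case springs up, then push the lid back until it is fully open against its stop and stays there. Just press and push with the fingertips; pick nothing up, keep off the beetles inside, leave the case with the blue tab shut, and leave everything else on the bench where it stands. Finish with the hand clear.

Things in the scene. Friction and masses are not known exactly. Their poses are not given: they have to be found in the camera images.
- yellow_case: Black specimen case with the yellow tab, brown beetles inside; the case to open. Fixed. 130 mm deep (x), 180 wide (y), walls 55 high, 6 thick; shut lid's top 63 mm high. Origin: centre of its underside; front (tab) at -x, lid hinge at +x, z up. The yellow tab juts out from x = -87 to -130 mm, 50 mm wide, top 46 mm high; its hook at x = -73 to -87 is 66 mm high.
- blue_case: Black specimen case with the blue tab, green beetles inside; to stay shut. Fixed. 130 mm deep (x), 180 wide (y), walls 55 high, 6 thick; shut lid's top 63 mm high. Origin: centre of its underside; front (tab) at -x, lid hinge at +x, z up. The blue tab juts out from x = -87 to -130 mm, 50 mm wide, top 46 mm high; its hook at x = -73 to -87 is 66 mm high.
- yellow_tab_top (a point): Where to press the yellow tab: the middle of its ribbed top face, 112 mm in front of the case's centre (case x = -112 mm), 46 mm above the table when up. The tab tips about a pivot at case x = -81 mm, z = 40 mm, its outer end going down, its hook swinging out to x = -97 mm; keep in front of the hook's upright.
- yellow_tab (a joint): How far the yellow release tab is pressed down, in rad: 0 up, 0.36 fully down; it frees the lid at about 0.2. It springs back up when let go. 3 to 6 N on the middle of its top takes it right down (a flat fingertip there sinks 7 to 10 mm; 5 to 6 mm frees the lid).
- yellow_lid_hinge (a point): Middle of the lid's hinge line, which is parallel to the case's y; 65 mm behind the case's centre (case x = +65 mm), 59 mm above the table.
- yellow_lid_edge (a point): Middle of the lid's front edge, halfway through its thickness, 130 mm from the hinge; moves with the lid: 59 mm high when shut, about 168 mm when sprung up. The lid is 180 mm wide, 8 mm thick: dark frame, clear pane, with a steel tongue 12 mm long, 24 mm wide sticking out of this edge's middle.
- yellow_lid (a joint): Opening of the yellow-tabbed case's lid, rad: 0 shut and latched, about 1.0 where its spring leaves it once released, 1.9 fully open on its stop, leaning back past upright. Above 1.0 the spring does not help; the hinge is lightly stiff, the lid stays where left beyond about 1.3 and must be pushed all the way (1 to 2 N at its front edge).
- blue_lid (a joint): Opening of the blue-tabbed case's lid, rad: 0 shut and latched, about 1.0 where its spring leaves it once released, 1.9 fully open on its stop, leaning back past upright. Above 1.0 the spring does not help; the hinge is lightly stiff, the lid stays where left beyond about 1.3 and must be pushed all the way (1 to 2 N at its front edge).
- yellow_beetles: The pinned brown beetles on white foam inside the yellow-tabbed case: 90 x 130 mm of beetles up to 32 mm above the table. Fragile, not to be touched. Origin: centre of the foam's underside.
- vial: Small glass vial, 24 mm across, 55 mm high, standing between the two cases, loose. Origin: centre of its underside. To be left alone.
- forceps: Steel forceps, 130 mm long, 12 mm wide, 6 mm high, lying in front of the cases, loose. Origin: centre of its underside. To be left alone.
- pin_block: Stepped wooden pinning block, 75 x 30 x 36 mm, behind the gap between the cases, loose. Origin: centre of its underside. To be left alone.
- loupe: Dark metal hand loupe, 38 mm across, 36 mm high, standing on its face, loose. Origin: centre of its underside. To be left alone.
- jar: Amber glass jar with black cap, 60 mm across, 85 mm high, behind the cases, loose. Origin: centre of its underside. To be left alone.
- wash_bottle: White bottle with yellow cap, 64 mm across, 170 mm high, loose. Origin: centre of its underside. To be left alone.
- pen_pot: Blue ceramic pot, 68 mm across, 80 mm high, loose. Origin: centre of its underside. To be left alone.

How it is judged:
By the outcome, as a careful person would: the job done as asked, in the order asked, and still so for the second after the job is handed in, with the robot touching nothing.
It also fails if it takes over 48 s, if anything falls off the work surface, if the arm or the gripper's body presses on something with over 40 N, if the wrist force passes 120 N, or if a joint passes its speed limit or range.

### The arm

A 6-joint arm with a two-finger parallel gripper is mounted at the origin on the work surface. World frame = base frame: x ahead of the robot, y to its left, z up, the work surface at z = 0. Lengths are in mm, angles in rad, forces in N, time in s.
With the tool pointing down it reaches from about 350 to 775 mm from the base axis. Payload 7.3 kg.
Tool frame: the origin (TCP) lies at the very end of the fingers, on their centre line; the grasp point (between the pads) lies grip_point_offset behind it (grip_point_offset is the distance from the TCP to the grasp point, in mm); x points along the fingers, z is the direction in which the jaws open and shut, and the axes are right-handed (so a half turn about x gives the same grasp; the last joint's range is limited). The gripper opens to 92 mm and grips with 3 to 60 N. Pads are 19 mm wide; open, the fingers measure 130 mm over their backs; the gripper's body (75 mm by 190 mm) begins 47 mm behind the grasp point.
Start: joints at [1.186, 0.342, 1.524, -0, 1.275, -0.146], TCP at [124.166, 510.125, 226.741] pointing down, gripper open.
Joint ranges: [-2.53, 2.53], [-0.77, 2.02], [0.04, 2.7], [-1, 4.14], [0.28, 2.66], [-3.11, 3.11]. Speed limits (rad/s): [2.57, 2.57, 3.14, 3.14, 3.14, 3.14].

### API

Orientations are given as [roll, pitch, yaw] about the fixed x, y, z axes, in that order (R = Rz(yaw) Ry(pitch) Rx(roll)).
In Python, from plant import * gives the robot as it stands.
- The arm moves only by the tool send_rows, never from a script. Its argument "series" is text: rows parted by semicolons, each of 5 numbers parted by spaces: the gripper's target within -1 to 1 (fully open at 1, half-way at 0, shut at -1), then the shift along the tool's x, y, z in units of 30 mm (1.0 is 30 mm), then the turn about the tool's x in units of 5 degrees (1.0 is 5 degrees). A call has 1 to 8 rows; each row is the pose to reach, as a shift and turn from the pose commanded when the call began, along the tool's axes at that moment; what a row does not reach only later rows make up. A row lasts 1/8 s, in which the tool goes at most 62.5 mm and 10.7 degrees, less where a joint would pass 70% of its speed; a pose out of reach is approached as far as the arm can. A call with a gripper value outside its range is refused whole. The fingers move at their own pace and stop on an object; the grip force is fixed at half the most. Time passes only in rows, so rows that repeat a pose let the fingers close. It gives the time, the measured TCP pose, the force and the opening at its end, in the units of the state.
- get_obs(): the state, without advancing time (a new reading comes with each control period).
- capture(name): name is "scene" or "top" or "wrist"; returns a dict with "pixels" (384x512x3 uint8, red, green, blue), "mtx" (3x3 intrinsics, pixels), "R" (3x3) and "t" (3): a world point X has camera coordinates R X + t. Camera axes: x right, y down, z forward; pixel columns grow to the right and rows downward; lengths in mm; the calibration is good to about 2 mm. A picture is of the moment at which its call begins. There is no depth.
- close_job(): hands the job in, once; it reports no verdict.
Trained networks look in a picture, given as the dict that the camera call returned (one of the last four; its "shot" number tells which), for a name from the list of things; names that differ only in an ending like _2 or _b are one class to them, and where a whole thing is asked for, a point or a joint stands for the part that bears it (a point fixed in the world has none). Each returns a list of dicts, best first, with "score" (0 to 1); they miss things now and then, are a little off and sometimes report something else, mostly with a low value. They report only what shows in the picture. A call takes as long as a camera call.
- cut_out(picture, thing): "pixels" (384x512 bool, what is visible of it).
- place_of(picture, thing): "point" ([x, y, z] in mm, in world coordinates, good to about 4 mm: a listed point, or the origin of a listed thing).
The state is a dict: "time": time; "joint_positions": joint angles; "dq": joint speeds; "tau": joint torques, N m; "tool_pos": TCP position; "tcp_rot": TCP orientation; "contact_force": force on the tool from outside, world axes, zero at the start; "moment": the same for the moment, N m; "grip_width": finger opening in mm.
Only numpy, scipy, OpenCV 4.12 (cv2) and the standard library are available. Lean on these libraries where they do the work, as an engineer would, in place of code of your own. Each camera call takes 0.05 s, during which the arm holds its last target.

## Working session

There is one attempt and no reset: what is moved stays moved. The work goes in short steps, Python scripts to look and compute and a tool call to move; the robot and the scene stay as the last step left them, time stands still between calls to the robot, and variables do not carry over. Pictures are saved under pics/ and viewed, and the job is handed in when it is done.

Besides the shell and the picture viewer there is one more tool, called after "Emit:" by a JSON object that holds its "fn" and its "kwargs", one argument or row to a line. send_rows: Moves the arm, as the interface text tells. Its arguments: {"type":"object","properties":{"series":{"type":"string"}},"required":["series"]}

```bash
ls; mkdir -p pics; python3 - <<'E'
from plant import *
import cv2
o=get_obs(); print({k:o[k] for k in ('time','tool_pos','tcp_rot','contact_force','grip_width')})
for n in('scene','top'):
    p=capture(n); cv2.imwrite(f'pics/{n}0.png',p['pixels'][:,:,::-1].copy())
    for t in('yellow_case','yellow_tab_top','yellow_lid_hinge','yellow_lid_edge','blue_case','yellow_beetles','vial','forceps','pin_block','loupe','jar','wash_bottle','pen_pot'):
        print(n,t,[(r['point'],round(r['score'],2)) for r in place_of(p,t)[:2]])
E
```

```text
pics
{'time': 0.0, 'tool_pos': array([124.00921873, 509.71095396, 226.04206052]), 'tcp_rot': array([ 3.01410224,  1.56921183, -1.93707155]), 'contact_force': array([-0.12972529, -1.14640666, -0.47942624]), 'grip_width': 91.8843219608774}
scene yellow_case [([534.4, 190.7, 3.3], 0.75)]
scene yellow_tab_top [([420.9, 194.8, 44.6], 0.68), ([595.4, 458.9, 1.7], 0.45)]
scene yellow_lid_hinge [([601.6, 184.8, 55.8], 0.9), ([594.3, 458.8, 2.2], 0.23)]
scene yellow_lid_edge [([472.7, 188.2, 57.7], 0.87)]
scene blue_case [([543.5, -177.5, -4.1], 0.77), ([340.3, 331.4, -0.9], 0.46)]
scene yellow_beetles [([535.3, 190.9, -0.3], 0.4)]
scene vial [([538.6, -8.0, 0.5], 0.51)]
scene forceps [([599.0, 180.0, 55.9], 0.63), ([545.8, -177.3, -3.6], 0.52)]
scene pin_block [([707.0, -9.5, 0.8], 0.88)]
scene loupe [([343.4, 331.3, 1.4], 0.74), ([795.6, -13.1, -0.7], 0.33)]
scene jar [([798.9, -14.4, -1.7], 0.79), ([598.2, 186.0, 55.9], 0.48)]
scene wash_bottle [([594.3, -448.9, 3.2], 0.66)]
scene pen_pot [([593.3, 457.4, 2.3], 0.83)]
top yellow_case [([538.6, 189.1, -0.1], 0.95), ([804.5, -10.4, -5.8], 0.28)]
top yellow_tab_top [([423.6, 192.9, 46.6], 0.73)]
top yellow_lid_hinge [([600.9, 185.0, 61.5], 0.72), ([534.9, -10.1, 0.5], 0.56)]
top yellow_lid_edge [([468.6, 187.2, 57.1], 0.77)]
top blue_case [([547.4, -178.1, -2.7], 0.69)]
top yellow_beetles []
top vial [([799.5, -9.9, -4.4], 0.62), ([535.8, -10.6, 2.0], 0.42)]
top forceps [([433.1, 14.9, -2.2], 0.46)]
top pin_block [([705.7, -5.9, 0.0], 0.76), ([430.5, 11.4, -1.5], 0.28)]
top loupe [([342.7, 330.6, -0.6], 0.66)]
top jar [([798.0, -7.8, -2.5], 0.66)]
top wash_bottle [([590.2, -449.6, 2.1], 0.94)]
top pen_pot [([589.7, 458.0, 0.9], 0.61)]
```

View pics/scene0.png

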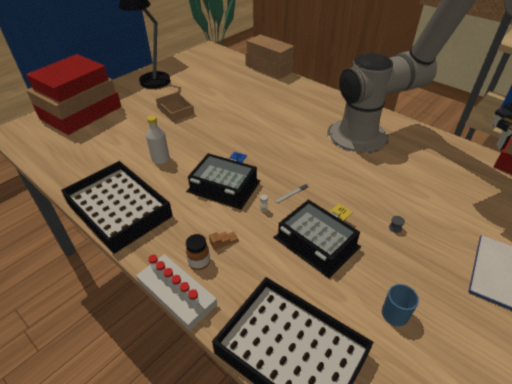

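View pics/top0.png

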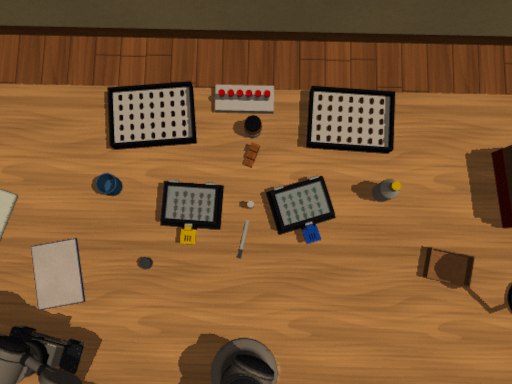

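The top view shows the yellow case with its tab at pixel (188,236), facing the robot; the blue case's tab is at (312,233). The networks' points agree with this. Next I'll refine the case's yaw and work out the tool axes.

```bash
cat > h.py <<'E'
from plant import *
import numpy as np, cv2
from scipy.spatial.transform import Rotation as Ro
def rot(o): return Ro.from_euler('xyz',o['tcp_rot']).as_matrix()
def proj(p,X):
    c=p['R']@np.array(X,float)+np.array(p['t']).ravel(); q=p['mtx']@c; return q[:2]/q[2]
def shift(target,o=None):
    o=o or get_obs(); return rot(o).T@(np.array(target)-o['tool_pos'])/30
def onplane(p,uv,z):
    R=np.array(p['R']);t=np.array(p['t']).ravel(); d=R.T@np.linalg.inv(p['mtx'])@np.array([*uv,1.]); c=-R.T@t
    return c+d*(z-c[2])/d[2]
E
python3 - <<'E'
from h import *
import plant
print([ (k,getattr(plant,k)) for k in dir(plant) if 'grip' in k.lower()])
o=get_obs(); print(rot(o).round(3)); print(o['joint_positions'])
p=capture('top'); im=p['pixels'][:,:,::-1]
m=cut_out(p,'yellow_case')[0]['pixels'].astype(np.uint8)
crop=cv2.resize(im[165:260,145:240],None,fx=6,fy=6,interpolation=cv2.INTER_CUBIC); 
# candidate model overlay
for yaw,col in((-0.05,(0,255,0)),(-0.02,(0,0,255))):
  c=np.array([536,189.]);R=np.array([[np.cos(yaw),-np.sin(yaw)],[np.sin(yaw),np.cos(yaw)]])
  for loop,z in(([(-65,-90),(-65,90),(65,90),(65,-90)],63),([(-130,-25),(-130,25),(-87,25),(-87,-25)],46)):
    pts=np.array([(proj(p,[*(c+R@np.array(q)),z])-[145,165]+.5)*6 for q in loop]).astype(np.int32)
    cv2.polylines(crop,[pts],True,col,1)
cv2.imwrite('pics/c1.png',crop)
hsv=cv2.cvtColor(p['pixels'],cv2.COLOR_RGB2HSV)
y=(hsv[:,:,0]>22)&(hsv[:,:,0]<32)&(hsv[:,:,1]>200)&(hsv[:,:,2]>130); y[:220]=0;y[260:]=0;y[:,:150]=0;y[:,240:]=0
ys,xs=np.nonzero(y);print(len(xs),onplane(p,(xs.mean(),ys.mean()),46))
E
```

```text
[('grip_point_offset', 18.8)]
[[ 0.    -0.972  0.237]
 [ 0.     0.237  0.972]
 [-1.    -0.     0.   ]]
[ 1.18599473e+00  3.42013256e-01  1.52411062e+00 -8.12881662e-06
  1.27537087e+00 -1.45998701e-01]
111 [430.2338033  190.27295051  46.        ]
```

View pics/c1.png

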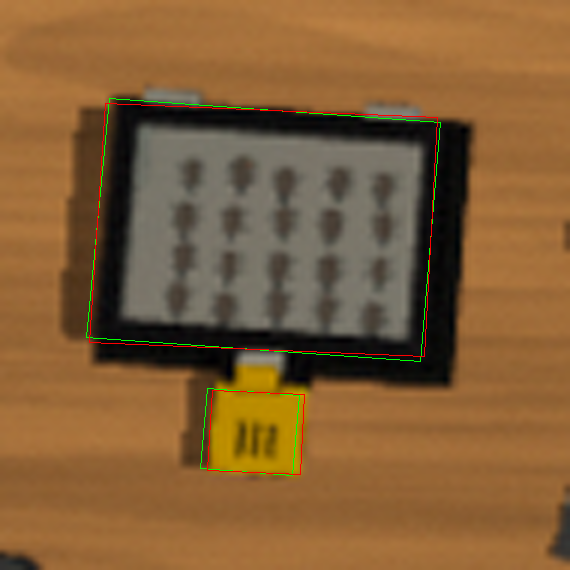

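Emit:
{"fn": "send_rows", "kwargs": {
  "series": "-1 0 -1.5 -1 -0.3; -1 0 -3 -2 -0.6; -1 0 -5 -3.2 -0.9; -1 0 -7 -4.5 -1.2; -1 0 -9 -5.8 -1.6; -1 0 -10.8 -7 -2.1; -1 0 -12.15 -7.88 -2.1; -1 0 -12.15 -7.88 -2.1"
}}

```text
time: 2.5
tool_pos: [424.5, 191.7, 226.7]
tcp_rot: [-1.902, 1.57, -0.392]
contact_force: [0.1, 0.1, -0.5]
grip_width: 16.6
```

```bash
python3 - <<'E'
from h import *
o=get_obs(); print(o['time'],o['tool_pos'],o['grip_width'],o['contact_force'],o['joint_positions']); print(rot(o).round(3))
print(shift([422,193.5,100],o))
p=capture('scene'); q=capture('wrist')
print([(r['point'],r['score']) for r in place_of(q,'yellow_tab_top')])
cv2.imwrite('pics/w2.png',q['pixels'][:,:,::-1].copy())
E
```

```text
2.5 [424.48318004 191.65268059 226.68613333] 16.61536276849933 [ 0.06479987  0.12810445 -0.4525719 ] [ 2.59603317e-01  2.33274141e-01  1.67808481e+00 -4.43283139e-04
  1.22968562e+00 -1.25092975e+00]
[[ 0.001 -0.998  0.06 ]
 [-0.     0.06   0.998]
 [-1.    -0.001 -0.   ]]
[4.22280119 0.08907439 0.05744038]
[([421.9, 192.2, 47.7], 0.82)]
```

View pics/w2.png

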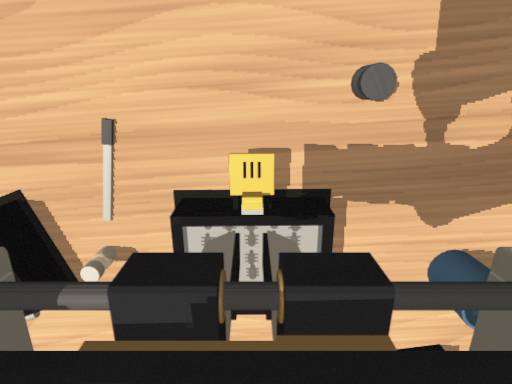

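The wrist view shows the yellow tab at (252,172), square to the image and centred between the fingers. Now I'll descend.

Emit:
{"fn": "send_rows", "kwargs": {
  "series": "-1 1 0.09 0.05 0; -1 2 0.09 0.05 0; -1 3 0.09 0.05 0; -1 4 0.09 0.05 0; -1 4.7 0.09 0.05 0; -1 5.2 0.09 0.05 0; -1 5.4 0.09 0.05 0; -1 5.4 0.09 0.05 0"
}}

```text
time: 3.65
tool_pos: [419.2, 196.8, 64.8]
tcp_rot: [1.091, 1.57, 2.608]
contact_force: [-0.4, 0.3, 1.1]
grip_width: 0.4
```

```bash
python3 - <<'E'
from h import *
o=get_obs(); print(o['time'],o['tool_pos'],o['grip_width'],o['contact_force']); print(rot(o).round(3))
print(shift([422,193.5,48],o))
for n in('scene','top','wrist'):
  p=capture(n)
  print([(r['point'],r['score']) for r in place_of(p,'yellow_tab_top')])
  im=p['pixels'][:,:,::-1].copy()
  if n=='scene': im=cv2.resize(im[150:290,230:410],None,fx=4,fy=4,interpolation=cv2.INTER_CUBIC)
  cv2.imwrite(f'pics/{n}3.png',im)
E
```

```text
3.65 [419.1943137  196.7809798   64.83014569] 0.44075029435502944 [-0.44212298  0.29408855  1.13015748]
[[-0.    -0.999  0.054]
 [ 0.     0.054  0.999]
 [-1.     0.     0.   ]]
[ 0.56096065 -0.09944867 -0.10424495]
[([419.6, 193.3, 42.8], 0.67)]
[]
[([424.6, 193.5, 46.0], 0.67)]
```

View pics/scene3.png

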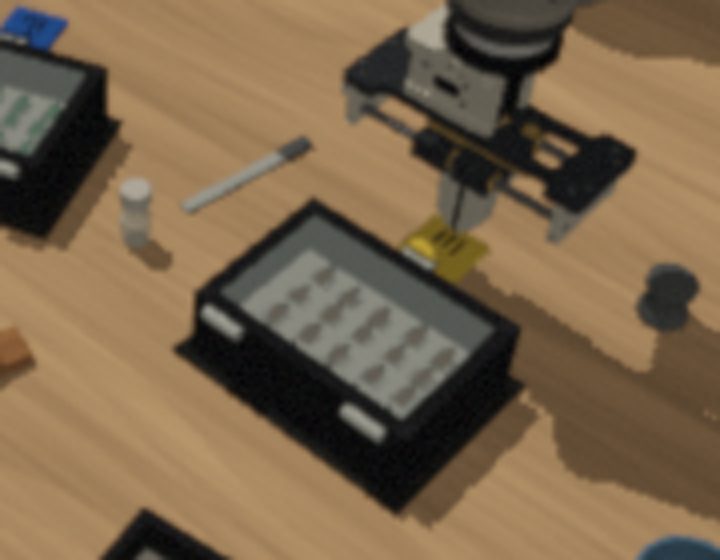

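View pics/wrist3.png

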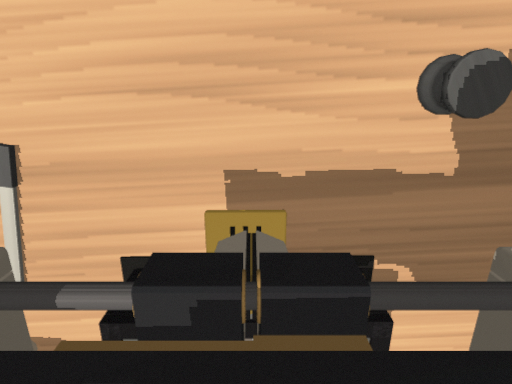

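Emit:
{"fn": "send_rows", "kwargs": {
  "series": "-1 0 -0.08 -0.1 0; -1 0.3 -0.08 -0.1 0; -1 0.5 -0.08 -0.1 0; -1 0.65 -0.08 -0.1 0; -1 0.75 -0.08 -0.1 0; -1 0.82 -0.08 -0.1 0; -1 0.88 -0.08 -0.1 0; -1 0.88 -0.08 -0.1 0"
}}

```text
time: 4.95
tool_pos: [421.5, 192.7, 38.2]
tcp_rot: [1.767, 1.57, -3.001]
contact_force: [-4.1, 0.5, 2.3]
grip_width: 0.3
```

```bash
python3 - <<'E'
from h import *
o=get_obs(); print(o['time'],o['tool_pos'],o['grip_width'],o['contact_force'])
for n in('scene','wrist'):
  p=capture(n)
  print([(r['point'],r['score']) for r in place_of(p,'yellow_lid_edge')])
  im=p['pixels'][:,:,::-1].copy()
  if n=='scene': im=cv2.resize(im[150:290,230:410],None,fx=4,fy=4,interpolation=cv2.INTER_CUBIC)
  cv2.imwrite(f'pics/{n}4.png',im)
E
```

```text
4.95 [421.53657385 192.68371184  38.15557112] 0.3188617282143101 [-4.07154329  0.48458076  2.33203295]
[([509.8, 186.3, 146.0], 0.76), ([600.7, 182.5, 60.2], 0.25)]
[]
```

View pics/scene4.png

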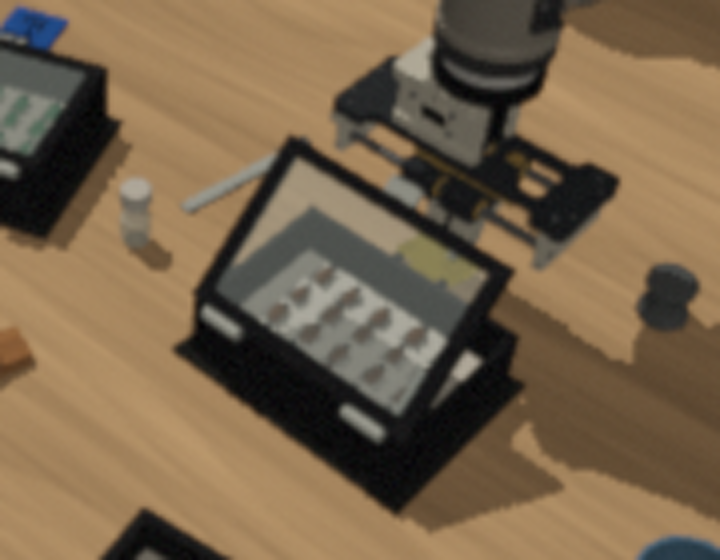

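The lid has released and is lifting: its edge was at about (510,186,146). I'll raise the hand away from the tab and recheck.

Emit:
{"fn": "send_rows", "kwargs": {
  "series": "-1 -0.2 0.1 0 0; -1 -0.6 0.4 0 0; -1 -1.2 0.7 0 0; -1 -2 1 0 0; -1 -3 1 0 0; -1 -4 1 0 0; -1 -4.8 1 0 0; -1 -5 1 0 0"
}}

```text
time: 6.15
tool_pos: [392.8, 194.7, 190.4]
tcp_rot: [-1.219, 1.566, 0.296]
contact_force: [0.2, -0.1, -0.8]
grip_width: 0.5
```

```bash
python3 - <<'E'
from h import *
o=get_obs(); print(o['time'],o['tool_pos'],o['grip_width'],o['contact_force'])
print(shift([440,188,150],o),rot(o).round(3))
for n in('scene','top','wrist'):
  p=capture(n)
  for t in ('yellow_lid_edge','yellow_lid_hinge','yellow_tab_top'):print(n,t,[(r['point'],r['score']) for r in place_of(p,t)])
  im=p['pixels'][:,:,::-1].copy()
  if n=='scene': im=cv2.resize(im[150:290,230:410],None,fx=4,fy=4,interpolation=cv2.INTER_CUBIC)
  cv2.imwrite(f'pics/{n}5.png',im)
E
```

```text
6.15 [392.77003455 194.7406735  190.35854718] 0.4612363994898655 [ 0.23186464 -0.11725294 -0.78272444]
[ 1.35212204 -1.57833499 -0.13936703] [[ 0.005 -0.998  0.055]
 [ 0.001  0.055  0.998]
 [-1.    -0.004  0.002]]
scene yellow_lid_edge [([532.1, 184.7, 163.3], 0.64)]
scene yellow_lid_hinge [([599.3, 183.2, 57.5], 0.73)]
scene yellow_tab_top [([422.3, 191.2, 46.3], 0.56)]
top yellow_lid_edge [([530.0, 186.8, 166.4], 0.92)]
top yellow_lid_hinge [([601.8, 185.9, 62.0], 0.78)]
top yellow_tab_top [([422.5, 191.2, 49.9], 0.59)]
wrist yellow_lid_edge []
wrist yellow_lid_hinge []
wrist yellow_tab_top [([424.3, 195.3, 45.6], 0.84)]
```

View pics/scene5.png

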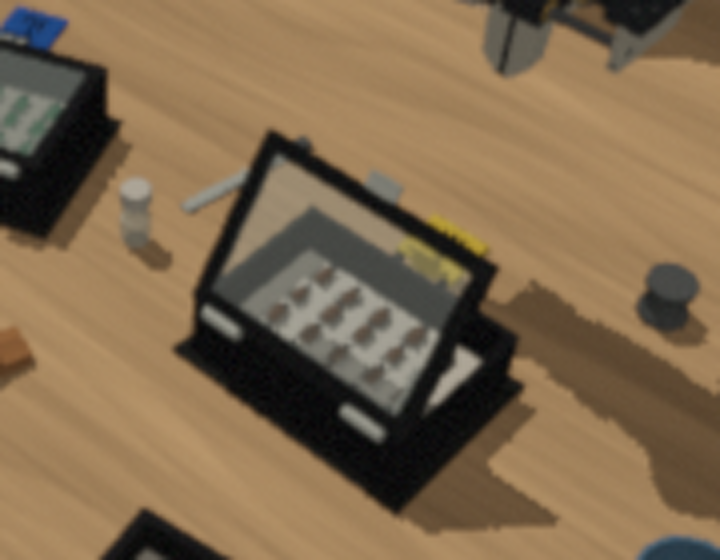

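View pics/wrist5.png

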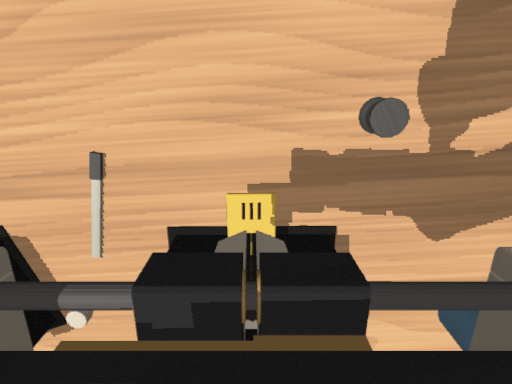

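The lid stands at about 1.0 rad, edge at (531,186,165), and the tab has sprung back up. I'll bring the closed fingertips to z≈150 in front of the edge, then push along the case's +x.

Emit:
{"fn": "send_rows", "kwargs": {
  "series": "-1 0.5 -0.5 0 0; -1 1 -1.2 0 0; -1 1.35 -2 0 0; -1 1.35 -2.8 0 0; -1 1.35 -3.3 0 0; -1 1.35 -3.6 0 0; -1 1.35 -3.6 0 0"
}}

```text
time: 7.62
tool_pos: [500.0, 188.4, 147.8]
tcp_rot: [0.802, 1.571, 2.317]
contact_force: [-0.0, -0.2, 0.3]
grip_width: 0.3
```

```bash
python3 - <<'E'
from h import *
o=get_obs(); print(o['time'],o['tool_pos'],o['contact_force'],rot(o).round(3))
print(shift([560,186,150],o),shift([618,182.5,150],o))
E
```

```text
7.625 [499.98027733 188.38527522 147.7981914 ] [-0.03226382 -0.21996968  0.31735687] [[-0.    -0.998  0.056]
 [ 0.     0.056  0.998]
 [-1.     0.     0.   ]]
[-0.07357516 -2.00197418  0.03200856] [-0.07375434 -3.93880422  0.0231624 ]
```

Emit:
{"fn": "send_rows", "kwargs": {
  "series": "-1 -0.1 -0.3 0 0; -1 -0.1 -0.6 0 0; -1 -0.1 -0.95 0 0; -1 -0.1 -1.3 0 0; -1 -0.1 -1.65 0 0; -1 -0.1 -2 0 0; -1 -0.1 -2.35 0 0; -1 -0.1 -2.7 0 0"
}}

```text
time: 8.62
tool_pos: [581.5, 183.9, 150.8]
tcp_rot: [-0.612, 1.571, 0.904]
contact_force: [-0.4, 0.7, 0.2]
grip_width: 0.4
```

```bash
python3 - <<'E'
from h import *
o=get_obs(); print(o['time'],o['tool_pos'],o['contact_force'])
print(shift([618,182.5,150],o))
for n in('scene','top'):
  p=capture(n)
  for t in ('yellow_lid_edge',):print(n,t,[(r['point'],r['score']) for r in place_of(p,t)])
  im=p['pixels'][:,:,::-1].copy()
  if n=='scene': im=cv2.resize(im[130:270,230:410],None,fx=4,fy=4,interpolation=cv2.INTER_CUBIC)
  cv2.imwrite(f'pics/{n}6.png',im)
E
```

```text
8.625 [581.52441751 183.85773754 150.76583732] [-0.41677586  0.70950808  0.22225541]
[ 0.02560353 -1.21648853  0.0223156 ]
scene yellow_lid_edge [([598.1, 182.5, 184.9], 0.88)]
top yellow_lid_edge []
```

View pics/scene6.png

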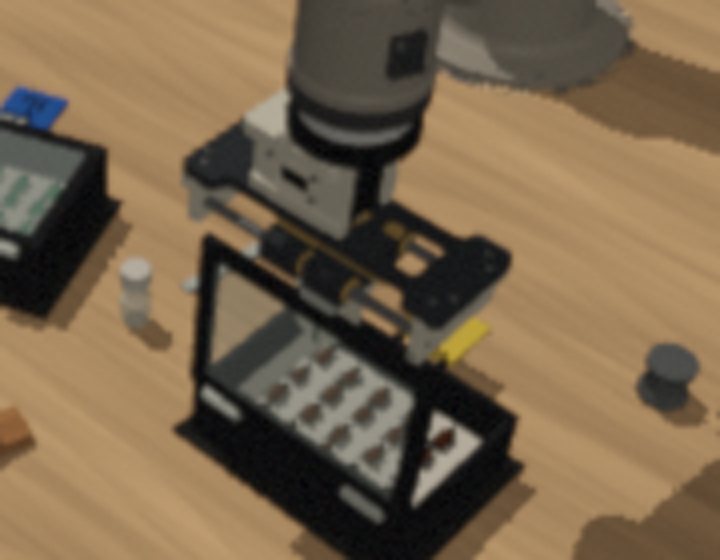

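The picture shows the lid near upright, edge at about (598,183,185), with no contact away from the fingers. I'll continue pushing.

Emit:
{"fn": "send_rows", "kwargs": {
  "series": "-1 0 -0.25 0 0; -1 0 -0.5 0 0; -1 0 -0.7 0 0; -1 0 -0.9 0 0; -1 0 -1.05 0 0; -1 0 -1.15 0 0; -1 0 -1.22 0 0; -1 0 -1.22 0 0"
}}

```text
time: 9.82
tool_pos: [617.1, 181.9, 150.7]
tcp_rot: [1.607, 1.57, 3.123]
contact_force: [-0.4, 0.1, 0.4]
grip_width: 0.5
```

```bash
cat > s.py <<'E'
from h import *
import sys
o=get_obs(); print(o['time'],o['tool_pos'],o['contact_force'])
for n in('scene','top'):
  p=capture(n)
  for t in ('yellow_lid_edge',):print(n,t,[(r['point'],r['score']) for r in place_of(p,t)])
  # predicted edge for 1.9
  im=p['pixels'][:,:,::-1].copy()
  if n=='scene':
    y=-.055; c=np.array([536,187.5]); R=np.array([[np.cos(y),-np.sin(y)],[np.sin(y),np.cos(y)]])
    im=cv2.resize(im[130:270,230:410],None,fx=4,fy=4,interpolation=cv2.INTER_CUBIC)
    for a,col in((1.6,(255,0,0)),(1.75,(0,255,255)),(1.9,(0,255,0))):
      e=[proj(p,[*(c+R@np.array([65-130*np.cos(a),s])),59+130*np.sin(a)]) for s in(-90,90)]
      e=[tuple(((q-[230,130]+.5)*4).astype(int).tolist()) for q in e]
      cv2.line(im,e[0],e[1],col,1)
  cv2.imwrite(f'pics/{n}{sys.argv[1]}.png',im)
E
python3 s.py 7
```

```text
9.825 [617.09958651 181.89300269 150.70697301] [-0.40619556  0.12837292  0.42577999]
scene yellow_lid_edge [([643.7, 182.2, 179.4], 0.79)]
top yellow_lid_edge [([708.1, -6.3, -2.4], 0.22)]
```

View pics/scene7.png

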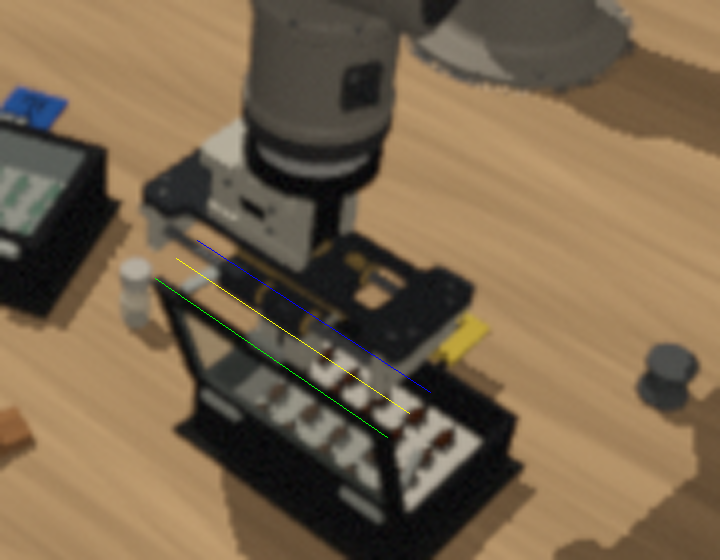

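The lid edge lies on my 1.9 rad line (green) to within measurement error, but no stop force yet. I'll nudge until the stop is felt.

Emit:
{"fn": "send_rows", "kwargs": {
  "series": "-1 0 -0.05 0 0; -1 0 -0.1 0 0; -1 0 -0.15 0 0; -1 0 -0.15 0 0"
}}

```text
time: 10.52
tool_pos: [618.2, 181.9, 150.4]
tcp_rot: [1.677, 1.562, -3.091]
contact_force: [-13.9, -0.3, 5.7]
grip_width: 0.6
```

The stop is felt (14 N at the fingertips). Backing off and clearing the hand.

Emit:
{"fn": "send_rows", "kwargs": {
  "series": "-1 0 0.3 0 0; -1 -0.1 0.8 0 0; -1 -0.4 1.5 0 0; -1 -1 2.3 0 0; -1 -2 3.2 0 0; -1 -3 4.2 0 0; -1 -3.5 5.5 0 0; -1 -3.5 6.5 0 0"
}}

```text
time: 11.52
tool_pos: [426.9, 192.7, 257.6]
tcp_rot: [-1.255, 1.566, 0.26]
contact_force: [0.1, -0.2, -0.3]
grip_width: 0.4
```

Emit:
{"fn": "send_rows", "kwargs": {
  "series": "-1 0 0.5 0 0; -1 0 0.5 0 0; -1 0 0.5 0 0; -1 0 0.5 0 0"
}}

```text
time: 12.02
tool_pos: [413.0, 193.2, 255.5]
tcp_rot: [1.961, 1.571, -2.807]
contact_force: [-0.1, -0.6, -0.7]
grip_width: 0.4
```

```bash
python3 s.py 8; python3 - <<'E'
from h import *
p=capture('scene');q=capture('top')
for t in('yellow_tab_top','blue_case','vial','forceps','pin_block','loupe','jar','wash_bottle','pen_pot'):
  print(t,[[(r['point'],round(r['score'],2)) for r in place_of(x,t)[:1]] for x in(p,q)])
E
```

```text
12.025 [412.95007011 193.15966003 255.45758432] [-0.0634453  -0.57921008 -0.74281973]
scene yellow_lid_edge [([644.7, 179.8, 178.2], 0.7)]
top yellow_lid_edge [([643.0, 179.9, 180.1], 0.69)]
yellow_tab_top [[([420.9, 193.7, 46.5], 0.52)], [([546.0, -178.0, -3.0], 0.52)]]
blue_case [[([536.0, 188.2, 1.2], 0.72)], [([546.4, -176.9, -3.3], 0.67)]]
vial [[([536.7, -11.0, -1.0], 0.43)], [([533.3, -10.4, -2.8], 0.42)]]
forceps [[([431.3, 13.5, -0.7], 0.71)], [([431.5, 16.6, -3.1], 0.58)]]
pin_block [[([707.1, -11.6, -1.6], 0.81)], [([704.7, -5.7, 3.2], 0.71)]]
loupe [[([424.4, 194.2, 48.4], 0.68)], [([341.7, 329.1, 0.0], 0.56)]]
jar [[([799.9, -11.6, -0.7], 0.72)], [([535.3, 188.1, 1.0], 0.72)]]
wash_bottle [[([597.4, -446.0, 1.8], 0.69)], [([591.2, -449.8, -0.9], 0.86)]]
pen_pot [[([594.0, 458.4, -0.8], 0.94)], [([591.3, 458.8, 1.8], 0.83)]]
```

View pics/scene8.png

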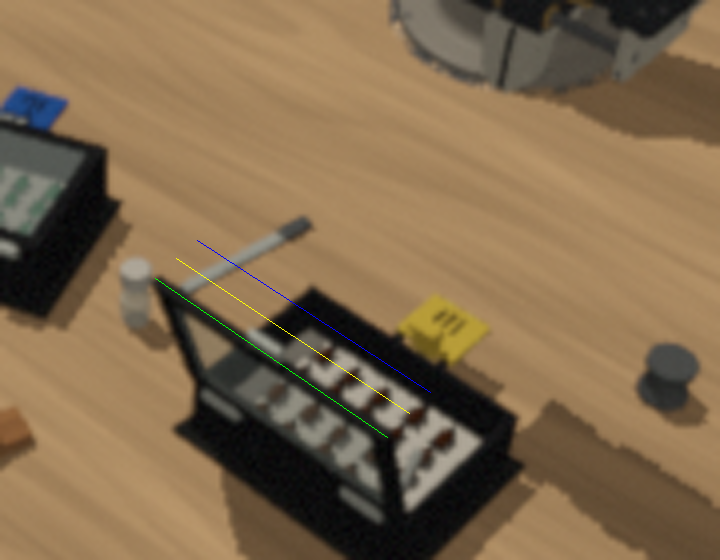

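View pics/top8.png

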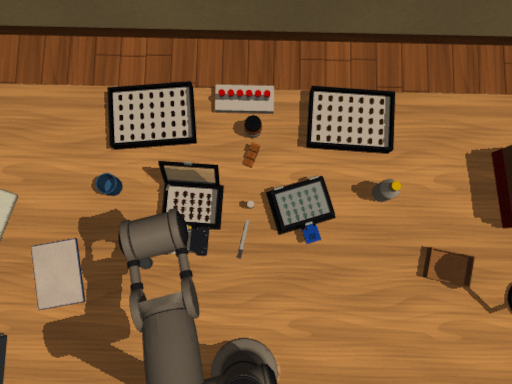

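The lid edge sits on the 1.9 rad line in the scene view (left end at pixel (160,280)). The top view agrees, with the edge at (643,180,180). The blue case is shut, the loose items are in place and the hand is clear at z≈255.

```bash
python3 -c "
from plant import *
print(close_job())"
```

```text
the job is handed in; nothing more can be done
None
```

The yellow case's lid is fully open against its stop and stayed there after the hand left. The job was handed in at about 12 s, well inside the 48 s limit.

**What I did:** I pressed the yellow tab with closed fingertips, sinking it about 8 mm, and the lid sprang up to about 1.0 rad. I then pushed the lid's front edge back until I felt the stop, at about 14 N, and backed off to z ≈ 255 mm.

**Last checks:**
- **Lid:** the edge was measured at about (644, 180, 179) mm from both cameras, which matches 1.9 rad.
- **Tab:** the yellow tab had sprung back up.
- **Blue case:** it is still shut.
- **Loose items:** all were at their starting positions within measurement error.
- **Contact force:** it was near zero with the hand clear.

**Readings that disagreed:** a few network detections were clearly wrong and I set them aside. In the last scene view the blue case was reported at the yellow one and the loupe at the tab. In the last top view the jar was reported at the yellow case, and the yellow tab, hidden under the arm, at the blue case. In each case the other camera or the picture itself contradicted them. While pressing the tab I also saw about 4 N sideways on the fingers, possibly the tab's hook touching them; it was gone once the hand lifted.

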